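# Unlock and run the cuvette carriage into the photometer

### The arm

A 6-joint arm with a two-finger parallel gripper is mounted at the origin on the work surface. World frame = base frame: x ahead of the robot, y to its left, z up, the work surface at z = 0. Lengths are in mm, angles in rad, forces in N, time in s.
With the tool pointing down it reaches from about 325 to 900 mm from the base axis. Payload 3.5 kg.
Tool frame: the origin (TCP) lies midway between the tips of the shut fingers; the grasp point (between the pads) lies 19 mm behind it; z points along the fingers, y is the line along which they close (so a half turn about z gives the same grasp; the last joint's range is limited). The gripper opens to 85 mm and grips with 20 to 120 N. Pads are 22 mm wide; open, the fingers measure 114 mm over their backs; the gripper's body (76 mm by 85 mm) begins 54 mm behind the grasp point. The pads swing forward as they close: fully open they stand 13 mm farther back than shut.
Start: joints at [1.033, 0.276, -0.026, 1.268, 0, 1.467], TCP at [263.274, 566.841, 199.413] pointing down, gripper open.
Joint ranges: [-3.12, 3.12], [-0.85, 1.88], [-1.08, 1.24], [-1.95, 2.15], [-1.57, 1.53], [-3.14, 3.14]. Speed limits (rad/s): [2.57, 2.57, 3.14, 3.14, 3.14, 3.14].

### API

Orientations are given as a unit quaternion [x, y, z, w].
In Python, from plant import r gives the robot as it stands.
- The arm moves only by the shell command python3 -m pendant 'ROWS' [FORCE]. ROWS is JSON, a list of rows, each a list of 7 numbers: the turn, a rotation vector about the tool's x, y, z in degrees, then the shift along the tool's x, y, z in m, then the closure, from -1 (fully open) to 1 (shut). In form: [[wx, wy, wz, x, y, z, claw], ...]. A call has 1 to 10 rows; each row is the pose to reach, as a shift and turn from the pose commanded when the call began, along the tool's axes at that moment; what a row does not reach only later rows make up. A row lasts 1/10 s, in which the tool goes at most 50 mm and 8.59 degrees, less where a joint would pass 70% of its speed; a pose out of reach is approached as far as the arm can. A call with a gripper value outside its range is refused whole. The fingers move at their own pace and stop on an object; FORCE is the grip in N (left out, the last holds). Time passes only in rows, so rows that repeat a pose let the fingers close. It gives the time, the measured TCP pose, the force, the opening and the grip force at its end, in the units of the state.
- r.observe(): the state, without advancing time (a new reading comes with each control period).
- r.snapshot(name): name is "scene" or "side" or "wrist"; returns a dict with "img" (400x640x3 uint8, red, green, blue), "z_map" (400x640 float32, mm along the optical axis (not along the pixel's ray), 0 where there is no reading), "fx", "fy", "cx", "cy" (pixels), "eye" and "orientation" of the camera in the world. Camera axes: x right, y up, looking along -z (the intrinsics and any distortion apply to the point x, -y, -z); pixel columns grow to the right and rows downward; lengths in mm; the calibration is good to about 2 mm. A picture is of the moment at which its call begins.
- r.finish_job(): hands the job in; it is judged then, once.
The state is a dict: "clock": time; "joints": joint angles; "joint_vel": joint speeds; "effort": joint torques, N m; "ee_pos": TCP position; "tcp_rot": TCP orientation; "contact_force": force on the tool from outside, world axes, zero at the start; "ft_torque": the same for the moment, N m; "grip_width": opening from 0.0 (shut) to 1.0 (fully open); "grip_force": force on a finger pad.
Only numpy, scipy, OpenCV 4.12 (cv2) and the standard library are available. Lean on these libraries where they do the work, as an engineer would, in place of code of your own. Each camera call takes 0.05 s, during which the arm holds its last target. There are 200 camera calls.

### The job

Run the two cuvettes into the photometer: press the blue lock button on the carriage down and, without letting it up on the way, push the carriage along its channel under the white hood until it meets its end stop, then lift off so that the button springs up and locks it there. Lift nothing, do not touch the cuvettes, which must stay standing in their wells, and leave the bottle and the tip box beside the instrument where they are.

Things in the scene. Friction and masses are not known exactly. Their poses are not given: they have to be found in the camera images.
- photometer: Grey bench photometer, fixed, level, 220 (x) x 320 (y) mm; origin: centre of its underside, z up, -x side is the front (keypad). A channel 54 mm wide runs along its y; housing beside it 46 mm high (75 mm at x 52 to 107). The carriage slides in it towards +y, under a fixed white hood: x -39 to 39, y 55 to 159, top 96 mm above the bench, open to -y.
- button_top (a point): Centre of the top of the blue lock button, 30 x 30 mm, on the carriage's trailing (-y) end; moves with button and carriage. 60 mm above the bench when up (10 mm proud of the dark platform around it), 53 mm fully down. In the photometer's frame x = 0, y = -90 mm with the carriage out, +10 mm at the end stop, where it is 45 mm short of the hood.
- button_body (a joint): Press depth of the lock button in m: 0 up, 0.007 fully down. Spring: starts to move at about 1.5 N, takes 5 N fully down. Frees the carriage when pressed more than 0.0035. The lock has a notch every 20 mm of travel, so the carriage catches if the button is let up on the way; between notches a released button only rises to 0.0035.
- carriage_body (a joint): Travel of the carriage in m along the photometer's +y: 0 out (start; locked with 1.5 mm of play, a little more under a hard push), 0.100 at the end stop, where there is a notch too. Sliding friction about 1.5 N; it stays where it is left.
- carriage_face (a point): Top edge, mid-width, of the upright rear face (48 mm wide, 50 to 66 mm above the bench) of the black cuvette block, 20 mm ahead (+y) of the button's centre: a fingertip on the button may push by this face or by friction on the button. The block is 85 mm long in y.
- cuvette_a: Loose clear cuvette, 12.5 mm square, 45 mm tall, orange cap, 12 g, standing in the carriage's first well, 60 mm ahead (+y) of the button's centre. Origin: centre of its underside, 34 mm above the bench; its top is 79 mm above the bench, 13 mm above the block. z is its long axis.
- cuvette_b: The same with a green cap, in the second well, 85 mm ahead of the button's centre.
- reagent: Loose amber bottle, white cap, 56 mm diameter, 115 mm tall, standing on the bench beside the photometer. Origin: centre of its underside.
- tip_box: Loose blue box with white lid, 75 x 55 x 63 mm high, on the bench beside the photometer. Origin: centre of its underside.

How it is judged (in metres and radians):
On the way, in this order (a step that is already met when the one before it is completed fails the run):
1. the lock button is pressed down while the carriage is still out (value of joint button_body above 0.0045 m and value of joint carriage_body below 0.008 m), for 0.05 s.
2. the carriage reaches its end stop with the button still held down (value of joint carriage_body above 0.097 m and value of joint button_body above 0.004 m), for 0.1 s.
At the end, for the whole second after the job is handed in: The carriage is within 3 mm of its end stop, the lock button has sprung up again (less than 1.5 mm down), both cuvettes stand in their wells (within 4 mm of the well floor, tilt below 0.2 rad), and the bottle and tip box are within 15 mm of where they were (value of joint carriage_body above 0.097 m and value of joint button_body below 0.0015 m and z of each of cuvette_a, cuvette_b in the frame of carriage_face below -0.028 m and angle between each of cuvette_a, cuvette_b's own z axis and vertical below 0.2 rad and distance of each of reagent, tip_box from where it was at the start of the episode below 0.015 m); the robot touches nothing.
It fails at once if the button is let up on the way (or the lock is forced) (value of joint carriage_body between 0.008 and 0.092 m and value of joint button_body below 0.004 m).
It fails at once if a cuvette is touched by the robot (contact force between any of the fingers, the arm and cuvette_a above 0.3 N or contact force between any of the fingers, the arm and cuvette_b above 0.3 N).
It fails at once if a cuvette is lifted or tipped (z of any of cuvette_a, cuvette_b in the frame of carriage_face above -0.022 m or angle between any of cuvette_a, cuvette_b's own z axis and vertical above 0.4 rad).
It fails at once if the bottle or the tip box is displaced or lifted (distance of any of reagent, tip_box from where it was at the start of the episode above 0.015 m).
It also fails if it takes over 45 s, if anything falls off the work surface, if the arm or the gripper's body presses on something with over 40 N, if the wrist force passes 120 N, or if a joint passes its speed limit or range.

## Working session

There is one attempt and no reset: what is moved stays moved. The work goes in short steps, Python scripts to look and compute and a shell command to move; the robot and the scene stay as the last step left them, time stands still between calls to the robot, and variables do not carry over. Pictures are saved under pics/ and viewed, at most 10 in all, crops included, and the job is handed in when it is done.

```bash
mkdir -p pics; cat > h.py <<'E'
import numpy as np, cv2
from scipy.spatial.transform import Rotation as R
from plant import r
def pts(s):
    z=s["z_map"]; v,u=np.mgrid[0:400,0:640]
    c=np.stack([(u-s["cx"])/s["fx"]*z,-(v-s["cy"])/s["fy"]*z,-z],-1)
    return c@R.from_quat(s["orientation"]).as_matrix().T+np.array(s["eye"])
def save(s,n): cv2.imwrite("pics/"+n,cv2.cvtColor(s["img"],cv2.COLOR_RGB2BGR))
E
python3 - <<'E'
from h import *
o=r.observe(); print({k:np.round(o[k],3) for k in("clock","ee_pos","tcp_rot","contact_force","grip_width")})
for n in("scene","side"):
    s=r.snapshot(n); save(s,n+".png"); np.savez(n+".npz",**s); print(n,{k:np.round(s[k],2) for k in("eye","orientation","fx","cx","cy")},s.keys())
E
```

```text
{'clock': np.float64(0.0), 'ee_pos': array([262.835, 566.106, 198.228]), 'tcp_rot': array([ 0.216,  0.976, -0.001, -0.   ]), 'contact_force': array([-0.382, -1.064, -0.272]), 'grip_width': np.float64(1.001)}
scene {'eye': array([1123.17, -347.57,  822.36]), 'orientation': array([0.32, 0.15, 0.42, 0.84]), 'fx': np.float64(469.75), 'cx': np.float64(320.29), 'cy': np.float64(198.43)} dict_keys(['img', 'z_map', 'fx', 'fy', 'cx', 'cy', 'eye', 'orientation'])
side {'eye': array([ 191.18, -430.47,  590.28]), 'orientation': array([ 0.41, -0.15, -0.3 ,  0.85]), 'fx': np.float64(376.4), 'cx': np.float64(312.94), 'cy': np.float64(204.81)} dict_keys(['img', 'z_map', 'fx', 'fy', 'cx', 'cy', 'eye', 'orientation'])
```

View pics/scene.png

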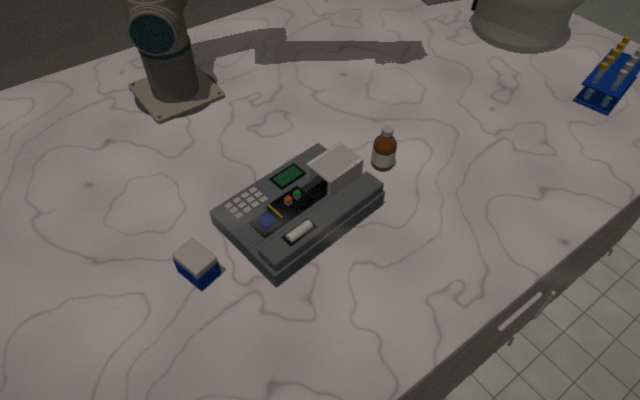

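View pics/side.png

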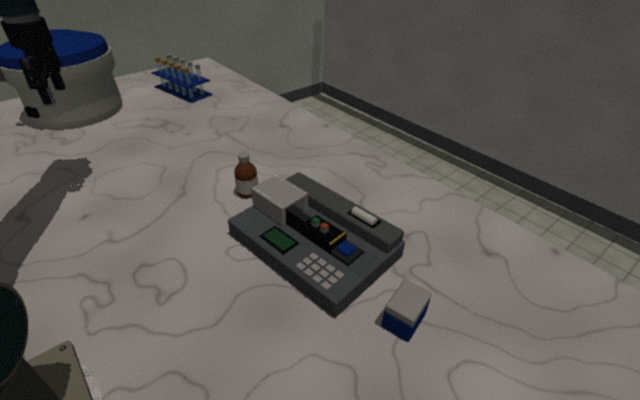

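The scene picture shows the photometer with the button at (266,222), the caps at (288,200) and (297,193), the hood at (336,165), the bottle at (385,150) and the tip box at (197,262). In the side view the button is at (347,247) and the caps are at about (320,225).

```bash
python3 - <<'E'
from h import *
for n,boxes in(("scene",dict(btn=(245,205,290,240),caps=(278,183,306,210),hood=(300,140,370,200),bot=(365,120,405,175),box=(165,230,230,295))),
  ("side",dict(btn=(325,230,370,265),caps=(300,210,335,240),hood=(245,170,312,225),bot=(225,150,265,200),box=(370,270,440,345)))):
    s=dict(np.load(n+".npz")); P=pts(s); hsv=cv2.cvtColor(s["img"],cv2.COLOR_RGB2HSV).astype(int); H,S,V=hsv[...,0],hsv[...,1],hsv[...,2]
    Rm=R.from_quat(s["orientation"]).as_matrix()
    def ray(u,v,z):
        d=Rm@np.array([(u-s["cx"])/s["fx"],-(v-s["cy"])/s["fy"],-1]); e=s["eye"]; return e+d*(z-e[2])/d[2]
    def rep(l,k,m,z=None):
        b=boxes[k]; mm=np.zeros_like(m); mm[b[1]:b[3],b[0]:b[2]]=m[b[1]:b[3],b[0]:b[2]]
        v,u=np.nonzero(mm)
        if len(u)==0: print(n,l,"none"); return
        p=P[mm]; print(n,l,len(u),np.round([u.mean(),v.mean()],1),"depth",np.round(np.median(p,0),1),"ray",np.round(ray(u.mean(),v.mean(),z),1) if z else "")
        return mm
    rep("btn","btn",(H>100)&(H<130)&(S>110)&(V>50),60)
    rep("orange","caps",(H<15)&(S>140)&(V>70),77); rep("green","caps",(H>45)&(H<85)&(S>90)&(V>50),77)
    m=rep("hood","hood",(P[...,2]>90)&(P[...,2]<102)&(S<60),96)
    if m is not None:
        c=P[m][:,:2].astype(np.float32); print(cv2.minAreaRect(c))
    rep("bottlecap","bot",(P[...,2]>105)&(P[...,2]<125),115)
    rep("box","box",(P[...,2]>57)&(P[...,2]<70),63)
E
```

```text
scene btn 114 [266.2 219.1] depth [582.5 -65.3  59.7] ray [582.3 -66.2  60. ]
scene orange 37 [287.7 198. ] depth [574.2  -6.1  78.5] ray [573.7  -5.8  77. ]
scene green 48 [292.2 189.5] depth [568.7  19.6  77.5] ray [559.3  15.5  77. ]
scene hood 1246 [334.5 162.5] depth [563.  126.3  95.5] ray [563.2 126.1  96. ]
((559.404052734375, 129.61599731445312), (80.59794616699219, 105.01228332519531), 6.773886680603027)
scene bottlecap 96 [387.3 129.9] depth [564.4 278.1 113.8] ray [565.9 276.5 115. ]
scene box 912 [194.  256.5] depth [ 579.6 -228.4   62.8] ray [ 579.6 -228.5   63. ]
side btn 169 [346.3 247.2] depth [583.5 -68.1  60.8] ray [584.4 -67.6  60. ]
side orange 29 [324. 225.] depth [578.   -7.4  79.9] ray [580.3  -4.1  77. ]
side green 27 [315.1 219.3] depth [575.3  18.6  80.2] ray [577.6  21.1  77. ]
side hood 1094 [278.5 191.7] depth [558.6 124.4  97.1] ray [559.8 125.6  96. ]
((562.1915893554688, 129.82101440429688), (78.97712707519531, 105.63573455810547), 6.1738691329956055)
side bottlecap 86 [242.8 156.1] depth [562.9 275.8 115.2] ray [562.  274.9 115. ]
side box 1144 [407.8 300.6] depth [ 574.4 -229.    64.1] ray [ 575.8 -228.9   63. ]
```

```bash
T='[0,0,58.6,-0.556,-0.440,0,1]'; python3 -m pendant '[[0,0,58.6,-0.556,-0.440,0,1],[0,0,58.6,-0.556,-0.440,0,1],[0,0,58.6,-0.556,-0.440,0,1],[0,0,58.6,-0.556,-0.440,0,1],[0,0,58.6,-0.556,-0.440,0,1],[0,0,58.6,-0.556,-0.440,0,1],[0,0,58.6,-0.556,-0.440,0,1],[0,0,58.6,-0.556,-0.440,0,1],[0,0,58.6,-0.556,-0.440,0,1],[0,0,58.6,-0.556,-0.440,0,1]]' 20; python3 -c "
from h import *
o=r.observe();print(np.round(o['joints'],3),R.from_quat(o['tcp_rot']).as_matrix().round(3))"
```

```text
clock: 1.1
ee_pos: [488.4, 118.3, 199.2]
tcp_rot: [0.666, 0.746, -0.0, -0.0]
contact_force: [0.7, -0.7, 0.6]
grip_width: -0.002
grip_force: 0.0
[ 0.109  0.059 -0.286  1.225  0.     1.566] [[-0.113  0.994 -0.   ]
 [ 0.994  0.113  0.   ]
 [ 0.    -0.    -1.   ]]
```

```bash
python3 -m pendant '[[0,0,0,-0.195,0.073,0,1],[0,0,0,-0.195,0.073,0,1],[0,0,0,-0.195,0.073,0,1],[0,0,0,-0.195,0.073,0,1],[0,0,0,-0.195,0.073,0,1],[0,0,0,-0.195,0.073,0.05,1],[0,0,0,-0.195,0.073,0.09,1],[0,0,0,-0.195,0.073,0.1,1],[0,0,0,-0.195,0.073,0.1,1],[0,0,0,-0.195,0.073,0.1,1]]'; python3 - <<'E'
from h import *
for n in("wrist","side"):
    s=r.snapshot(n); save(s,n+"2.png"); np.savez(n+"2.npz",**s); print(s["eye"],s["fx"])
im=cv2.imread("pics/side2.png")[170:290,250:450]; cv2.imwrite("pics/side2c.png",cv2.resize(im,None,fx=4,fy=4))
print(r.observe()["ee_pos"],r.observe()["contact_force"])
E
```

```text
clock: 2.1
ee_pos: [583.9, -65.0, 101.0]
tcp_rot: [0.666, 0.746, 0.001, 0.001]
contact_force: [0.6, 0.0, 0.2]
grip_width: -0.0
grip_force: 0.0
[575.15760643   8.34273832 275.13377283] 341.7307511703193
[ 191.18129193 -430.47150466  590.27598709] 376.3974664187003
[584.88246427 -65.36334554 102.0929317 ] [-0.45363946  0.15206803 -1.04049973]
```

View pics/wrist2.png

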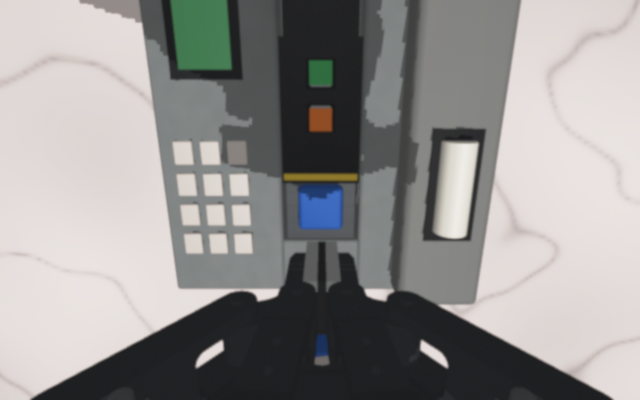

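View pics/side2c.png

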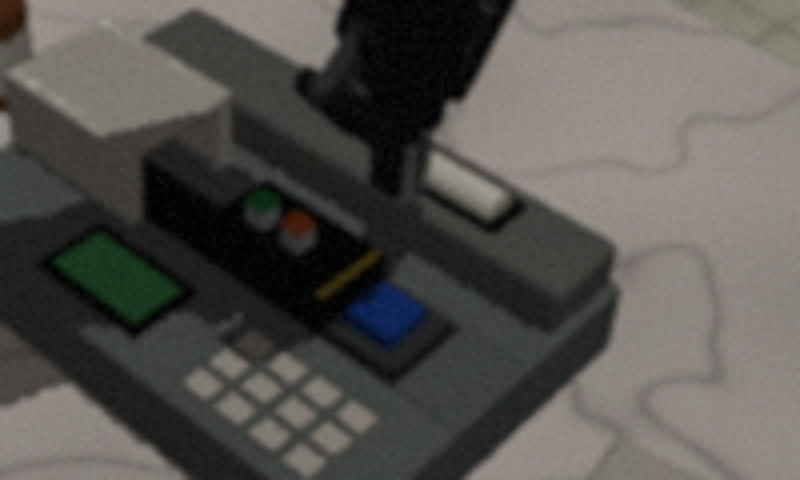

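The wrist view shows the button at (320,208), with the fingertips at (322,245), both centred on the channel. The caps are at (320,119) and (320,73). The side view shows the fingertips just above the button, clear of everything. I'll refine with the wrist ray.

```bash
python3 - <<'E'
from h import *
s=dict(np.load("wrist2.npz")); hsv=cv2.cvtColor(s["img"],cv2.COLOR_RGB2HSV).astype(int)
m=(hsv[...,0]>100)&(hsv[...,0]<130)&(hsv[...,1]>130); m[:150]=0; m[240:]=0; m[:,:280]=0; m[:,360:]=0
v,u=np.nonzero(m); print(u.min(),u.max(),v.min(),v.max())
Rm=R.from_quat(s["orientation"]).as_matrix()
d=Rm@np.array([((u.min()+u.max())/2-s["cx"])/s["fx"],-((v.min()+v.max())/2-s["cy"])/s["fy"],-1]);p=s["eye"]+d*(60-s["eye"][2])/d[2]
print("btn",p,"depth",np.median(pts(s)[m],0))
o=r.observe(); print("tool shift mm",R.from_quat(o["tcp_rot"]).as_matrix().T@(p-o["ee_pos"]),o["ee_pos"])
E
```

```text
299 342 185 228
btn [582.9783019  -62.98876522  60.        ] depth [582.74890941 -62.93998984  59.45236988]
tool shift mm [ 2.64045832 -1.80819583 42.08132333] [584.88246427 -65.36334554 102.0929317 ]
```

```bash
python3 -m pendant '[[0,0,0,0.002,-0.001,0.02,1],[0,0,0,0.002,-0.001,0.034,1],[0,0,0,0.002,-0.001,0.038,1],[0,0,0,0.002,-0.001,0.041,1],[0,0,0,0.002,-0.001,0.043,1],[0,0,0,0.002,-0.001,0.045,1],[0,0,0,0.002,-0.001,0.047,1],[0,0,0,0.002,-0.001,0.047,1],[0,0,0,0.002,-0.001,0.047,1]]'
```

```text
clock: 3.1
ee_pos: [581.6, -63.4, 52.5]
tcp_rot: [0.666, 0.746, 0.0, 0.0]
contact_force: [-0.3, 0.2, 0.0]
grip_width: -0.001
grip_force: 0.0
```

```bash
python3 - <<'E'
from h import *
for i in range(3):
    s=r.snapshot("side"); o=r.observe(); print(np.round(o["ee_pos"],1),np.round(o["contact_force"],1),np.round(o["effort"],1))
w=r.snapshot("wrist")
a=cv2.resize(cv2.cvtColor(s["img"],cv2.COLOR_RGB2BGR)[180:280,290:410],(600,500)); cv2.imwrite("pics/s3.png",a); save(w,"w3.png")
E
```

```text
[581.6 -63.4  52.6] [-0.3  0.  -0.2] [ -0.  -42.9  25.5   0.   -0.   -0. ]
[581.7 -63.4  52.6] [-0.1  0.4 -1.3] [ -0.  -42.9  25.5   0.   -0.   -0. ]
[581.6 -63.4  52.6] [ 0.6  0.4 -0.2] [ -0.  -42.9  25.5   0.   -0.   -0. ]
```

View pics/s3.png

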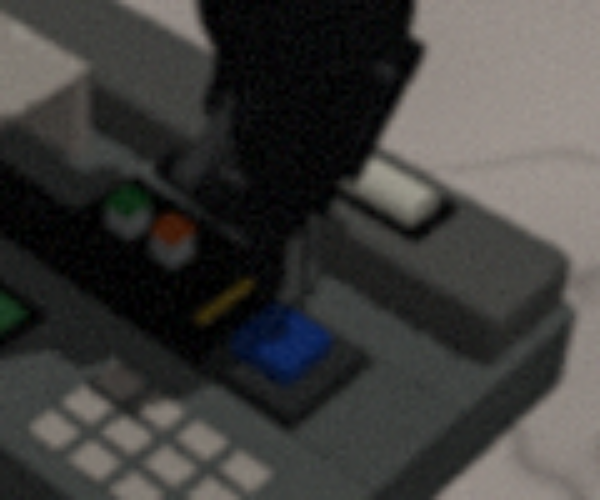

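View pics/w3.png

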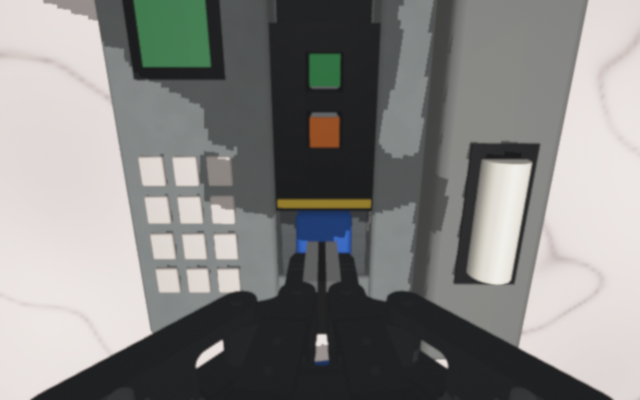

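The side crop shows the tip at about (285,290), apparently still above the button at (280,340). The wrist view agrees: the tips at (322,250) hang over the blue button. There is no force, so I'll check the tip height from depth.

```bash
python3 - <<'E'
from h import *
for n in("side","scene"):
    s=r.snapshot(n); P=pts(s); S=cv2.cvtColor(s["img"],cv2.COLOR_RGB2HSV).astype(int)
    m=(abs(P[...,0]-582)<35)&(abs(P[...,1]+64)<30)&(P[...,2]>52)&(P[...,2]<110)
    blue=(S[...,0]>100)&(S[...,0]<130)&(S[...,1]>110)&m
    p=P[m&~blue]; print(n,"blue",np.median(P[blue],0).round(1),blue.sum())
    for a in range(52,110,5):
        q=p[(p[:,2]>=a)&(p[:,2]<a+5)]
        if len(q): print(a,len(q),q.min(0).round(0),q.max(0).round(0))
w=r.snapshot("wrist"); P=pts(w); print("wrist tip depth",[P[v,u].round(0) for u,v in((310,258),(335,258),(310,270),(320,225),(300,245),(345,245))])
E
```

```text
side blue [580.2 -66.9  60.6] 234
52 46 [558. -89.  52.] [608. -40.  57.]
57 24 [557. -49.  57.] [595. -35.  62.]
62 52 [557. -48.  62.] [593. -35.  67.]
67 42 [559. -48.  67.] [590. -34.  69.]
82 1 [579. -71.  85.] [579. -71.  85.]
87 9 [573. -74.  88.] [590. -67.  92.]
92 20 [571. -75.  92.] [589. -58.  96.]
97 25 [570. -75.  97.] [591. -59. 102.]
102 27 [569. -74. 102.] [597. -58. 107.]
107 17 [570. -74. 107.] [597. -61. 110.]
scene blue [586.6 -72.8  59.8] 89
52 61 [561. -92.  52.] [606. -36.  57.]
57 94 [568. -83.  57.] [603. -35.  62.]
62 63 [565. -59.  62.] [605. -34.  67.]
67 21 [567. -46.  67.] [602. -35.  70.]
82 1 [587. -67.  85.] [587. -67.  85.]
87 11 [576. -74.  87.] [593. -65.  92.]
92 20 [577. -74.  92.] [593. -55.  97.]
97 17 [575. -75.  97.] [595. -55. 102.]
102 22 [574. -75. 102.] [595. -55. 107.]
107 6 [579. -75. 107.] [595. -65. 110.]
wrist tip depth [array([576., -52., 104.]), array([586., -51., 105.]), array([576., -53., 113.]), array([580., -55.,  61.]), array([571., -68.,  60.]), array([594., -66.,  59.])]
```

The cameras put the real fingertips at about z=85, centred near (582,-66). The reported TCP is therefore about 30 mm low. I'll trust the cameras and go down by force.

```bash
python3 -m pendant '[[0,0,0,0.001,0,0.008,1],[0,0,0,0.001,0,0.014,1],[0,0,0,0.001,0,0.016,1],[0,0,0,0.001,0,0.016,1]]'; python3 - <<'E'
from h import *
for n in("side","scene"):
    s=r.snapshot(n); P=pts(s); S=cv2.cvtColor(s["img"],cv2.COLOR_RGB2HSV).astype(int)
    m=(abs(P[...,0]-582)<16)&(P[...,1]<-51)&(P[...,1]>-80)&(P[...,2]>63)&(P[...,2]<90)
    b=m&~((S[...,0]>100)&(S[...,0]<130)&(S[...,1]>110)); p=P[b]; print(n,len(p),p[:,2].min(),p.min(0).round(0),p.max(0).round(0))
print(s["eye"],r.snapshot("wrist")["eye"])
E
```

```text
clock: 3.85
ee_pos: [580.6, -62.2, 35.5]
tcp_rot: [0.666, 0.746, -0.0, -0.001]
contact_force: [0.6, -1.1, 0.5]
grip_width: 0.003
grip_force: 0.0
side 76 69.19142579605216 [567. -73.  69.] [597. -55.  90.]
scene 66 63.777287439898146 [573. -74.  64.] [595. -53.  90.]
[1123.16853533 -347.57134457  822.36321926] [573.10338286  10.95005218 210.39891229]
```

```bash
python3 -m pendant '[[0,0,0,0,0,0.002,1],[0,0,0,0,0,0.004,1],[0,0,0,0,0,0.006,1],[0,0,0,0,0,0.006,1]]' | grep -E 'ee_pos|force'; python3 -m pendant '[[0,0,0,0,0,0.002,1],[0,0,0,0,0,0.003,1],[0,0,0,0,0,0.003,1]]'| grep -E 'ee_pos|force';  python3 -m pendant '[[0,0,0,0,0,0.002,1],[0,0,0,0,0,0.002,1]]'| grep -E 'ee_pos|force'
```

```text
ee_pos: [581.1, -62.3, 30.0]
contact_force: [0.5, 0.1, -0.9]
grip_force: 0.0
ee_pos: [581.6, -62.4, 27.5]
contact_force: [-1.2, 0.8, 2.0]
grip_force: 0.8
ee_pos: [581.6, -62.4, 25.5]
contact_force: [-1.2, -0.2, 2.2]
grip_force: 1.3
```

```bash
for i in 1; do python3 -m pendant '[[0,0,0,0,0,0.002,1],[0,0,0,0,0,0.003,1],[0,0,0,0,0,0.003,1]]' | grep -E 'ee_pos|contact'; done; python3 -m pendant '[[0,0,0,0,0,0.001,1],[0,0,0,0,0,0.002,1],[0,0,0,0,0,0.002,1]]'| grep -E 'ee_pos|contact'
```

```text
ee_pos: [581.6, -62.4, 22.5]
contact_force: [-0.5, 1.0, 4.1]
ee_pos: [581.7, -62.4, 21.1]
contact_force: [-2.0, -0.8, 6.9]
```

```bash
python3 -m pendant '[[0,0,0,0,0,0.001,1],[0,0,0,0,0,0.001,1]]' | grep -E 'ee_pos|contact'; python3 -c "
from h import *
for i in range(4):
    s=r.snapshot('side');o=r.observe();print(o['ee_pos'].__class__,np.round(o['ee_pos'],1),np.round(o['contact_force'],1))
cv2.imwrite('pics/s4.png',cv2.resize(cv2.cvtColor(s['img'],cv2.COLOR_RGB2BGR)[180:280,290:410],(600,500)))"
```

```text
ee_pos: [581.8, -62.4, 21.0]
contact_force: [-2.8, 0.4, 12.4]
<class 'numpy.ndarray'> [581.8 -62.4  21. ] [-2.9  0.3 13.4]
<class 'numpy.ndarray'> [581.8 -62.4  21. ] [-3.9  0.9 12.7]
<class 'numpy.ndarray'> [581.8 -62.4  21. ] [-3.1  1.4 11.6]
<class 'numpy.ndarray'> [581.8 -62.4  21. ] [-3.5  1.1 12. ]
```

View pics/s4.png

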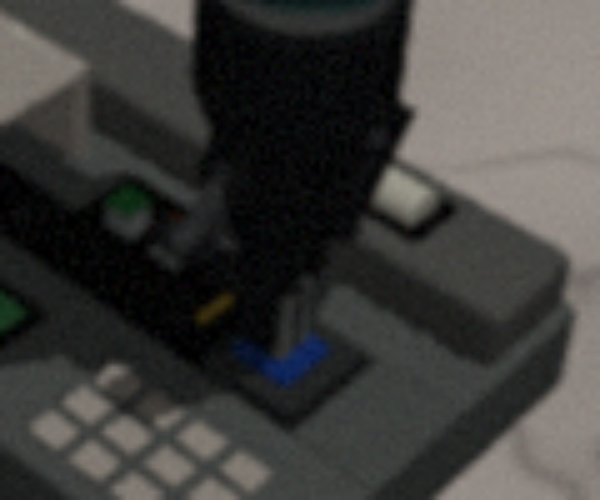

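The button is fully down (about 12 N) with the fingertip on the blue pad. The grey knuckle at (190,240) in the crop needs a clearance check before the push.

```bash
python3 - <<'E'
from h import *
d=np.array([-.113,.994]); l=np.array([.994,.113])
for n in("side","scene","wrist"):
    s=r.snapshot(n); P=pts(s); q=P[...,:2]-np.array([582,-64]); a=q@d; c=q@l; z=P[...,2]; V=s["img"].max(-1)
    m=(s["z_map"]>0)&(abs(a)<90)&(abs(c)<90)&(z>82)&(z<190)
    if n!="wrist": m&=~((a>42)&(z<100))
    for lo in range(82,190,12):
        k=m&(z>=lo)&(z<lo+12)
        if k.sum()>3: print(n,lo,k.sum(),"along",np.percentile(a[k],[2,98]).round(),"lat",np.percentile(c[k],[2,98]).round())
E
```

```text
side 82 107 along [-10.  11.] lat [-11.  88.]
side 94 71 along [-11.   8.] lat [-29.  32.]
side 106 129 along [-11.  13.] lat [-35.  40.]
side 118 149 along [-15.  11.] lat [-45.  49.]
side 130 180 along [-15.   5.] lat [-59.  56.]
side 142 244 along [-18.  12.] lat [-60.  58.]
side 154 180 along [-18.   9.] lat [-45.  16.]
side 166 89 along [-10.  11.] lat [-40. -18.]
side 178 140 along [-35.  19.] lat [-36.   8.]
scene 82 215 along [-10.  41.] lat [-5. 89.]
scene 94 72 along [-12.   8.] lat [-28.  29.]
scene 106 84 along [-11.  12.] lat [-41.  36.]
scene 118 103 along [-16.  -1.] lat [-51.  47.]
scene 130 117 along [-16.  13.] lat [-58.  60.]
scene 142 171 along [-18.  13.] lat [-56.  60.]
scene 154 120 along [-18.   9.] lat [10. 44.]
scene 166 55 along [-10.   9.] lat [22. 39.]
scene 178 122 along [-36.  19.] lat [-8. 36.]
wrist 82 8523 along [-8. 46.] lat [-4. 87.]
wrist 94 4297 along [-6. 16.] lat [-33.  32.]
wrist 106 9198 along [-6. 15.] lat [-40.  40.]
wrist 118 12556 along [-2. 20.] lat [-49.  49.]
wrist 130 13434 along [ 9. 20.] lat [-56.  56.]
wrist 142 894 along [19. 22.] lat [-18.  18.]
```

```bash
python3 -m pendant '[[0,0,0,0.003,0,0.0005,1],[0,0,0,0.008,0,0.0005,1],[0,0,0,0.014,0,0.0005,1],[0,0,0,0.020,0,0.0005,1],[0,0,0,0.025,0,0.0005,1],[0,0,0,0.025,0,0.0005,1]]'; python3 - <<'E'
from h import *
s=r.snapshot("side"); cv2.imwrite('pics/s5.png',cv2.resize(cv2.cvtColor(s['img'],cv2.COLOR_RGB2BGR)[160:280,250:410],(800,600)))
E
```

```text
clock: 6.65
ee_pos: [579.1, -37.8, 21.0]
tcp_rot: [0.666, 0.746, -0.0, 0.001]
contact_force: [-4.1, -0.8, 14.6]
grip_width: -0.004
grip_force: 7.4
```

View pics/s5.png

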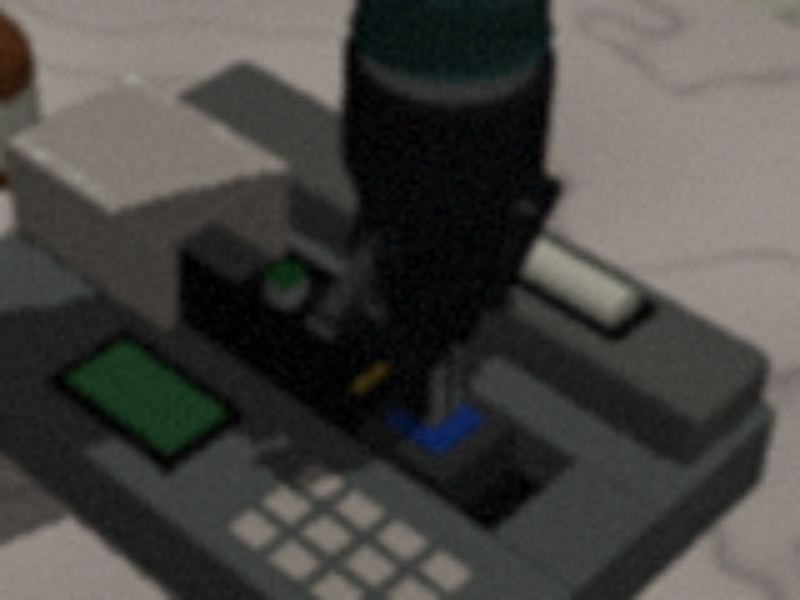

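The carriage has come along by about 25 mm, with the button at (435,430) in the crop, still pressed, and the cuvettes standing. I'll carry on.

```bash
python3 -m pendant '[[0,0,0,0.006,0,0,1],[0,0,0,0.012,0,0,1],[0,0,0,0.018,0,0,1],[0,0,0,0.024,0,0,1],[0,0,0,0.030,0,0,1],[0,0,0,0.036,0,0,1],[0,0,0,0.042,0,0,1],[0,0,0,0.048,0,0,1],[0,0,0,0.048,0,0,1]]'
```

```text
clock: 7.6
ee_pos: [573.7, 10.1, 20.9]
tcp_rot: [0.666, 0.746, 0.0, 0.001]
contact_force: [-4.3, 0.8, 15.3]
grip_width: -0.001
grip_force: 7.5
```

```bash
python3 -m pendant '[[0,0,0,0.006,0,0,1],[0,0,0,0.012,0,0,1],[0,0,0,0.018,0,0,1],[0,0,0,0.022,0,0,1],[0,0,0,0.025,0,0,1],[0,0,0,0.027,0,0,1],[0,0,0,0.028,0,0,1],[0,0,0,0.028,0,0,1]]' | grep -E 'ee_p|cont'; python3 -m pendant '[[0,0,0,0.001,0,0,1],[0,0,0,0.002,0,0,1],[0,0,0,0.002,0,0,1]]' | grep -E 'ee_p|cont'
```

```text
ee_pos: [570.7, 37.1, 21.0]
contact_force: [-4.1, -1.1, 15.2]
ee_pos: [570.7, 37.2, 20.9]
contact_force: [-3.5, -6.0, 14.4]
```

```bash
python3 -m pendant '[[0,0,0,0.001,0,0,1],[0,0,0,0.001,0,0,1],[0,0,0,0.001,0,0,1]]' | grep -E 'ee_p|cont'; python3 - <<'E'
from h import *
for n in("side",):
    s=r.snapshot(n); P=pts(s); S=cv2.cvtColor(s["img"],cv2.COLOR_RGB2HSV).astype(int)
    m=(S[...,0]>100)&(S[...,0]<130)&(S[...,1]>110)&(P[...,2]>45)&(P[...,2]<66)&(abs(P[...,0]-572)<25)&(abs(P[...,1]-34)<30)
    print(m.sum(),P[m].min(0),P[m].max(0))
E
```

```text
ee_pos: [570.7, 37.4, 21.0]
contact_force: [-3.3, -8.5, 13.8]
109 [547.04341435  17.24819912  48.57746599] [591.6580864   57.94063542  64.00908039]
```

```bash
python3 -m pendant '[[0,0,0,-0.002,0,0,1],[0,0,0,-0.002,0,-0.004,1],[0,0,0,-0.002,0,-0.01,1],[0,0,0,-0.003,0,-0.03,1],[0,0,0,-0.003,0,-0.06,1],[0,0,0,-0.003,0,-0.1,1],[0,0,0,-0.003,0,-0.13,1],[0,0,0,-0.003,0,-0.13,1],[0,0,0,-0.003,0,-0.13,1]]' | grep -E 'ee_p|cont'; python3 - <<'E'
from h import *
for n in("side","wrist"):
    s=r.snapshot(n); P=pts(s); S=cv2.cvtColor(s["img"],cv2.COLOR_RGB2HSV).astype(int)
    m=(S[...,0]>100)&(S[...,0]<130)&(S[...,1]>110)&(P[...,2]>45)&(P[...,2]<70)&(abs(P[...,0]-572)<25)&(abs(P[...,1]-34)<30)
    print(n,m.sum(),np.median(P[m],0))
    if n=="side": cv2.imwrite('pics/s6.png',cv2.resize(cv2.cvtColor(s['img'],cv2.COLOR_RGB2BGR)[150:300,230:430],(800,600)))
E
```

```text
ee_pos: [570.2, 38.3, 149.1]
contact_force: [-0.1, 0.6, -1.1]
side 212 [570.86320236  31.286545    60.37899552]
wrist 1373 [571.19223253  35.90532648  59.44940734]
```

View pics/s6.png

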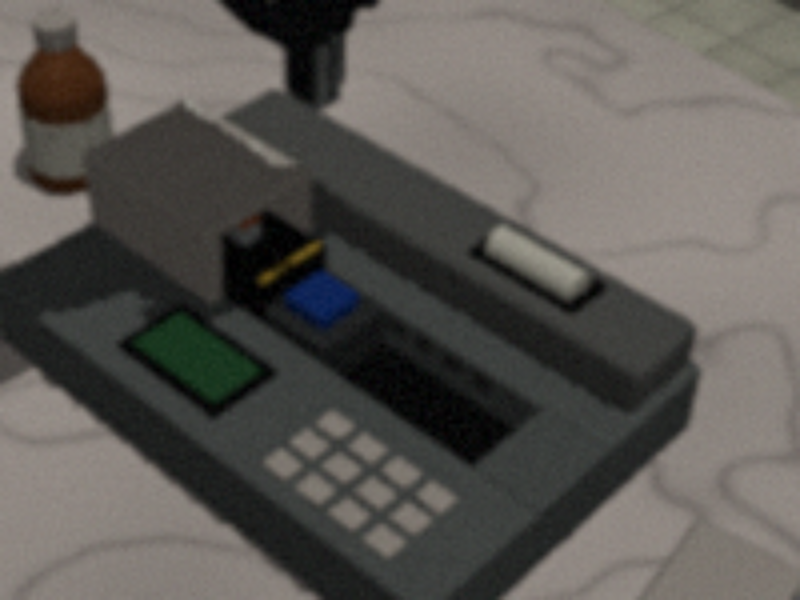

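The carriage is in under the hood, with the button at (322,298) up at about 60 mm and shifted by about 99 mm. The orange cap is standing just inside the hood, and the arm is clear.

```bash
python3 -c "
from plant import r
print(r.finish_job())"
```

```text
the job is handed in; nothing more can be done
None
```

I pressed the button, pushed the carriage to its end stop and lifted off; the button sprang up, no contact with the cuvettes, bottle or tip box was seen, and the job is handed in (no verdict was returned).

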